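# Fold the two screen-room rules and put them away in their case

### The arm

A 6-joint arm with a two-finger parallel gripper is mounted at the origin on the work surface. World frame = base frame: x ahead of the robot, y to its left, z up, the work surface at z = 0. Lengths are in m, angles in rad, forces in N, time in s.
With the tool pointing down it reaches from about 0.25 to 0.85 m from the base axis. Payload 12.5 kg.
Tool frame: the origin (TCP) lies between the finger pads; the fingertips stand 14 mm ahead of it and the grasp point (between the pads) lies 5 mm behind it (ctrl.nose_length is the distance from the TCP to the fingertips, in m); z points along the fingers, y is the line along which they close (so a half turn about z gives the same grasp; the last joint's range is limited). The gripper opens to 93 mm and grips with 3 to 60 N. Pads are 15 mm wide; open, the fingers measure 128 mm over their backs; the gripper's body (75 mm by 188 mm) begins 65 mm behind the grasp point.
Start: joints at [1.029, 0.351, 1.652, -0, 1.139, -0.085], TCP at [0.243, 0.494, 0.233] pointing down, gripper open.
Joint ranges: [-2.75, 2.75], [-0.79, 2.1], [0.01, 2.65], [-1.57, 4.71], [0.07, 3.14], [-2.87, 2.87]. Speed limits (rad/s): [2.22, 2.22, 2.79, 3.14, 3.14, 3.14].

### API

Orientations are given as [roll, pitch, yaw] about the fixed x, y, z axes, in that order (R = Rz(yaw) Ry(pitch) Rx(roll)).
In Python, from plant import ctrl, optics, sign_off gives the robot as it stands.
- The arm moves only by the tool carry_out, never from a script. Its argument "deltas" is a list of rows, each a list of 2 entries, a list of its own where there are three numbers: the shift along the tool's x, y, z in mm, then the turn, a rotation vector about the tool's x, y, z in degrees. In form: [[[dx, dy, dz], [ax, ay, az]], ...]. A call has 1 to 12 rows; each row is the pose to reach, as a shift and turn from the pose commanded when the call began, along the tool's axes at that moment; what a row does not reach only later rows make up. A row lasts 1/10 s, in which the tool goes at most 50 mm and 8.59 degrees, less where a joint would pass 70% of its speed; a pose out of reach is approached as far as the arm can. A call with a gripper value outside its range is refused whole. "grip" is the finger opening in mm, from 0 to 93, set as the call begins (left out, the last holds). The fingers move at their own pace and stop on an object; "newtons" is the grip in N (left out, the last holds). Time passes only in rows, so rows that repeat a pose let the fingers close. It gives the time, the measured TCP pose, the force, the opening and the grip force at its end, in the units of the state.
- ctrl.get_obs(): the state, without advancing time (a new reading comes with each control period).
- optics.snapshot(name): name is "scene" or "top"; returns (picture, depth): 420x560x3 uint8, red, green, blue; 420x560 float32, m along the optical axis (not along the pixel's ray), 0 where there is no reading.
- optics.camera_info(name): a dict with "camera_matrix" (3x3 intrinsics, pixels), "k1" (the pictures are not rectified: a ray, as slopes to the right and down, at radius r is drawn at 1 + k1 r^2 times it, then the intrinsics apply), "R" (3x3) and "t" (3): a world point X has camera coordinates R X + t. Camera axes: x right, y down, z forward; pixel columns grow to the right and rows downward; lengths in m; the calibration is good to about 2 mm. A picture is of the moment at which its call begins. camera_info takes no time and is no camera call.
- sign_off(): hands the job in; it is judged then, once.
The state is a dict: "t": time; "joints": joint angles; "dq": joint speeds; "effort": joint torques, N m; "tcp_pos": TCP position; "tcp_rot": TCP orientation; "contact_force": force on the tool from outside, world axes, zero at the start; "ft_torque": the same for the moment, N m; "finger_gap": opening from 0.0 (shut) to 1.0 (fully open); "grip_force": force on a finger pad.
Only numpy, scipy, OpenCV 4.12 (cv2) and the standard library are available. Lean on these libraries where they do the work, as an engineer would, in place of code of your own. Each camera call takes 0.05 s, during which the arm holds its last target. There are 200 camera calls.

### The job

Two hinged aluminium rules have been left open on the bench. Fold each one shut and lay it flat, fully down, in the recess of its own length in the open case, either way round: the long rule in the long recess, the short rule in the short one. Leave the other things on the bench where they are.

Things in the scene. Friction and masses are not known exactly. Their poses are not given: they have to be found in the camera images.
- rule_long: long folding rule: two aluminium box-section leaves, 165 mm from hinge to tip, 14 wide, 24 high, on a round dark hub (30 across, 26 high). Lies flat, opens in the bench plane like compasses. Shut: one bar 180 x 30 x 24 mm. 240 g. Origin: hinge axis, underside. x along the fixed leaf (y -15 to -1 mm), z up; the other leaf (y +1 to +15 when shut) swings towards +y
- long_fold (a joint): opening of the long rule, rad: 0 = shut (a stop), 0.45 to 0.9 at the start, counter-clockwise from above from the fixed to the moving leaf. Lightly stiff (0.025 N m), no spring: stays where left. At 33 mm from the hinge, 0.9 rad measures 65 mm over the outsides of the leaves, so it can be squeezed shut from outside close to the hub
- rule_long_mid (a point): middle of the folded long rule, at its underside: 75 mm from the hinge axis along the rule's x (between the leaves once shut)
- rule_short: short folding rule: two aluminium box-section leaves, 115 mm from hinge to tip, 14 wide, 24 high, on a round dark hub (30 across, 26 high). Lies flat, opens in the bench plane like compasses. Shut: one bar 130 x 30 x 24 mm. 180 g. Origin: hinge axis, underside. x along the fixed leaf (y -15 to -1 mm), z up; the other leaf (y +1 to +15 when shut) swings towards +y
- short_fold (a joint): opening of the short rule, rad: 0 = shut (a stop), 0.45 to 0.9 at the start, counter-clockwise from above from the fixed to the moving leaf. Lightly stiff (0.025 N m), no spring: stays where left. At 33 mm from the hinge, 0.9 rad measures 65 mm over the outsides of the leaves, so it can be squeezed shut from outside close to the hub
- rule_short_mid (a point): middle of the folded short rule, at its underside: 50 mm from the hinge axis along the rule's x (between the leaves once shut)
- case: black case, fixed, lying open like a book: bottom half 210 (x) x 178 (y) x 26 mm, walls 5; empty lid, 14 high, flat on its -y side. Origin: centre of the bottom half's underside, z up. Light grey insert, dark floor; top 24 mm over the bench, with two recesses along x. A finger channel 72 mm wide, as deep as they are, crosses their middles: 27 mm free outside each shut rule, 54 between them
- recess_long (a point): centre of the long recess's floor, at (0, +42, 6) mm in the case frame. The recess is 188 mm long along the case's x, 38 mm wide, 18 mm deep; its floor is 6 mm over the bench
- recess_short (a point): centre of the short recess's floor, at (0, -42, 6) mm in the case frame. The recess is 138 mm long along the case's x, 38 mm wide, 18 mm deep; its floor is 6 mm over the bench
- tape_roll: bystander: a blue roll of tape lying flat, 90 mm across, 25 mm high; origin at the centre of its underside
- ink_spatula: bystander: an ink spatula, 200 mm long, lying flat; origin at the middle of its underside
- ink_jar: bystander: a small white ink jar, 72 mm across, 85 mm high; origin at the centre of its underside
- ink_tub: bystander: a grey ink tub, 100 mm across, 110 mm high; origin at the centre of its underside
- spray_can: bystander: a short metal spray can, 60 mm across, 120 mm high; origin at the centre of its underside
- squeegee: bystander: a wooden squeegee lying flat, 240 mm long, 25 mm high; origin at the middle of its underside
- mixing_cup: bystander: a white plastic cup, 80 mm across the rim, 100 mm high; origin at the centre of its underside
Mind the look-alikes: they are no part of the job. What is shaped like the rule_long but pink or red is not meant.

How it is judged:
By the outcome, as a careful person would: the job done as asked, in the order asked, and still so for the second after the job is handed in, with the robot touching nothing.
It also fails if it takes over 59 s, if anything falls off the work surface, if the arm or the gripper's body presses on something with over 40 N, if the wrist force passes 120 N, or if a joint passes its speed limit or range.

## Working session

There is one attempt and no reset: what is moved stays moved. The work goes in short steps, Python scripts to look and compute and a tool call to move; the robot and the scene stay as the last step left them, time stands still between calls to the robot, and variables do not carry over. Pictures are saved under pics/ and viewed, at most 10 in all, crops included, and the job is handed in when it is done.

Besides the shell and the picture viewer there is one more tool, called by a JSON object that holds its "op" and its "data". carry_out: Moves the arm, as the interface text tells. Its arguments: {"type":"object","properties":{"deltas":{"type":"array"},"grip":{"type":"number"},"newtons":{"type":"number"}},"required":["deltas"]}

```bash
mkdir -p pics
cat > h.py <<'E'
import numpy as np, cv2
from plant import ctrl, optics, sign_off
def snap(n,f=None):
    p,d=optics.snapshot(n)
    if f: cv2.imwrite('pics/'+f,p[:,:,::-1])
    return p,d
def rays(n,uv):
    c=optics.camera_info(n);K=np.array(c['camera_matrix'],float)
    uv=np.asarray(uv,float).reshape(-1,2)
    s=cv2.undistortPoints(uv.reshape(-1,1,2),K,np.array([c['k1'],0,0,0.])).reshape(-1,2)
    return np.c_[s,np.ones(len(s))],np.array(c['R']),np.array(c['t'])
def at_z(n,uv,z):
    s,R,t=rays(n,uv); w=s@R; o=-R.T@t
    return o+w*((z-o[2])/w[:,2])[:,None]
def by_depth(n,uv,d):
    s,R,t=rays(n,uv)
    return (s*np.asarray(d).reshape(-1,1)-t)@R
def xyzmap(n,d):
    v,u=np.mgrid[:d.shape[0],:d.shape[1]]
    return by_depth(n,np.c_[u.ravel(),v.ravel()],d.ravel()).reshape(*d.shape,3)
E
python3 - <<'E'
from h import *
p,d=snap('top','top0.png'); np.savez('top0.npz',p=p,d=d)
p,d=snap('scene','scene0.png')
print(ctrl.get_obs())
for n in('top','scene'):
    c=optics.camera_info(n);R=np.array(c['R']);print(n,-R.T@np.array(c['t']),R.round(2).tolist(),c['k1'])
E
```

```text
{'t': 0.1, 'joints': array([ 1.02941930e+00,  3.51134132e-01,  1.65235615e+00, -3.33866609e-06,
        1.13912056e+00, -8.46169522e-02]), 'dq': array([ 1.60344347e-03, -6.09926613e-05, -2.24177560e-03, -4.13535107e-04,
        8.11204984e-04, -4.97590093e-04]), 'effort': array([ 2.72536381e-03, -4.98021805e+01, -2.85703003e+01,  7.01687671e-02,
        2.38905702e-02, -6.30991281e-05]), 'tcp_pos': array([0.24240489, 0.49336692, 0.23218318]), 'tcp_rot': array([-3.14057786e+00, -8.30324260e-05,  2.68483394e+00]), 'contact_force': array([ 0.23513874, -0.1385982 , -1.06522833]), 'ft_torque': array([0.01442266, 0.00944   , 0.01509915]), 'grip_force': 0.0, 'finger_gap': 1.0036458965828057}
top [0.30370373 0.04951876 1.44440164] [[0.02, -1.0, 0.0], [-0.99, -0.02, -0.13], [0.13, 0.0, -0.99]] 0.05471420923299748
scene [1.07391991 1.00146119 0.75807135] [[-0.84, 0.54, 0.0], [0.29, 0.46, -0.84], [-0.45, -0.7, -0.55]] 0.0228993997153876
```

View pics/top0.png

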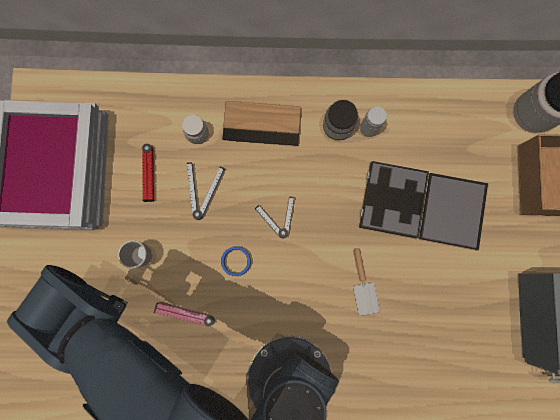

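View pics/scene0.png

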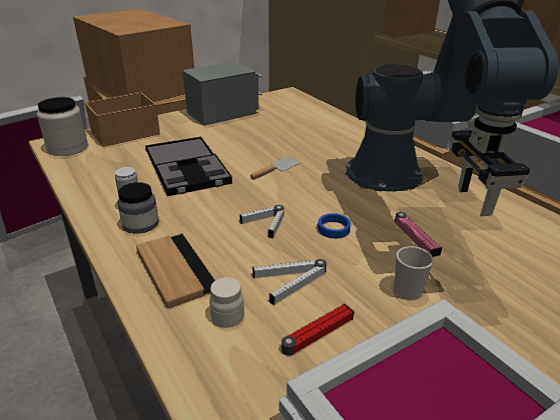

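Top picture: the candidates for the rules are silver long (hub 198,215), silver short (hub 283,234), red bar (148,175) and pink bar (183,313). The silver ones match the description. The case bottom is at (394,200), with the lid to its right. I'll check this in a close crop and measure.

Run:
```python
from h import *
z=np.load('top0.npz');p,d=z['p'],z['d']
a=cv2.resize(p[150:255,170:310],None,fx=5,fy=5,interpolation=cv2.INTER_CUBIC)
cv2.imwrite('pics/rules.png',a[:,:,::-1])
b=cv2.resize(p[150:260,350:500],None,fx=5,fy=5,interpolation=cv2.INTER_CUBIC)
cv2.imwrite('pics/case.png',b[:,:,::-1])
X=xyzmap('top',d)
for n,(u0,v0,u1,v1) in dict(long=(183,158,228,222),short=(252,192,300,240)).items():
    q=X[v0:v1,u0:u1].reshape(-1,3);q=q[(q[:,2]>.012)&(q[:,2]<.04)];print(n,len(q),np.percentile(q[:,2],[5,50,95]).round(4),q.min(0).round(3),q.max(0).round(3))
```

```text
long 582 [0.0166 0.024  0.0291] [0.476 0.22  0.012] [0.654 0.333 0.036]
short 396 [0.0187 0.0243 0.0297] [0.424 0.001 0.013] [0.552 0.118 0.034]
```

View pics/rules.png

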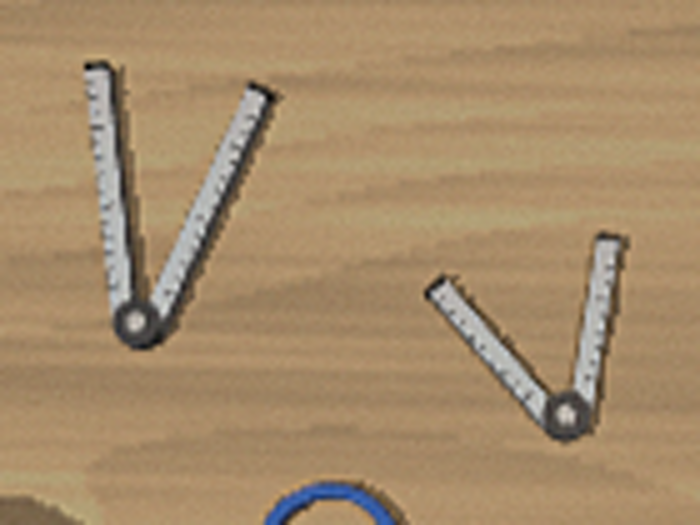

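View pics/case.png

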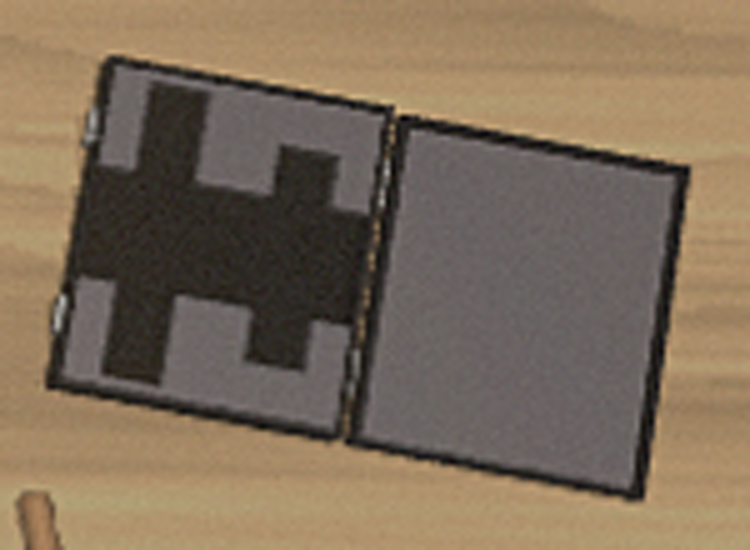

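The crop confirms the two silver rules: long has its hub at (197,214) and tips at (189,163) and (222,168); short has its hub at (283,233) and tips at (257,207) and (291,197). In the case, the long recess is on the left and the short one on the right.

Run:
```python
from h import *
f=lambda pts,o:(np.array(pts,float)+.5)/5-.5+np.array(o)
def rule(n,hub,a,b,L):
    h=at_z('top',f([hub],(170,150)),.026)[0,:2]; t=at_z('top',f([a,b],(170,150)),.024)[:,:2]
    v=t-h; l=np.hypot(*v.T); an=np.arctan2(v[:,1],v[:,0])
    # leaf centreline 8mm off the hinge: moving(ccw) at +8, fixed at -8 
    k=np.argsort(an); an=an[k]; lf=an[0]+np.arcsin(8/L/1000*1000/1000 if 0 else .008/l[k[0]]); lm=an[1]-np.arcsin(.008/l[k[1]])
    print(n,'hub',h.round(4),'len',l.round(4),'fixed dir',np.degrees(lf).round(1),'moving',np.degrees(lm).round(1),'open',(lm-lf).round(3),'r',np.hypot(*h).round(3),'tips',t.round(3).tolist())
rule('long',(137,322),(97,66),(262,90),.165)
rule('short',(566,415),(437,288),(608,237),.115)
c=at_z('top',f([(108,58),(393,106),(345,438),(50,386)],(350,150)),.026)[:,:2]
print('case',c.round(4).tolist(),'ctr',c.mean(0).round(4),[np.hypot(*(c[i]-c[i-1])).round(4) for i in range(4)])
ex=c[0]-c[3]+c[1]-c[2];ey=c[0]-c[1]+c[3]-c[2]
print('yaw',np.degrees(np.arctan2(ex[1],ex[0])),np.degrees(np.arctan2(ey[1],ey[0]))-90)
g=f([(150,85),(207,92),(160,383),(104,376),(280,148),(338,155),(304,370),(247,362)],(350,150))
q=at_z('top',g,.024)[:,:2]
for n,i in(('L',0),('S',4)):
    e=q[i:i+4];print(n,e.mean(0).round(4),'len',np.hypot(*((e[0]+e[1]-e[2]-e[3])/2)).round(4),'w',np.hypot(*(e[0]-e[1])).round(4),np.degrees(np.arctan2(*((e[0]+e[1]-e[2]-e[3])[::-1]))).round(1))
```

```text
long hub [0.4897 0.2947] len [0.1633 0.1636] fixed dir -22.9 moving 8.4 open 0.547 r 0.571 tips [[0.65, 0.326], [0.637, 0.224]]
short hub [0.4379 0.0308] len [0.1117 0.1136] fixed dir -8.1 moving 42.3 open 0.879 r 0.439 tips [[0.515, 0.112], [0.549, 0.007]]
case [[0.6665, -0.2394], [0.6393, -0.4144], [0.4329, -0.3816], [0.4607, -0.2034]] ctr [ 0.5498 -0.3097] [np.float64(0.2089), np.float64(0.1771), np.float64(0.209), np.float64(0.1804)]
yaw -9.490678303046561 -8.863264708333247
L [ 0.5572 -0.2685] len 0.1848 w 0.0354 -9.2
S [ 0.5432 -0.352 ] len 0.1357 w 0.0357 -9.4
```

```bash
cat > go.py <<'E'
# usage: go.py  x0 y0 z0 yaw0  x y z yaw  (commanded now -> target), m / deg
import sys,numpy as np
from scipy.spatial.transform import Rotation as Q
v=list(map(float,sys.argv[1:]))
r=lambda y:Q.from_euler('xyz',[180,0,y],degrees=True)
a,b=r(v[3]),r(v[7])
print('shift mm',(a.inv().apply(np.array(v[4:7])-v[:3])*1e3).round(1),'turn',np.degrees((a.inv()*b).as_rotvec()).round(1))
E
python3 go.py .243 .494 .233 153.83 .5592 .2858 .12 172.75
```

```text
shift mm [-375.6  -47.4  113. ] turn [  0.    0.  -18.9]
```

{"op": "carry_out", "data": {"deltas": [[[-375.6, -47.4, 10], [0, 0, -18.9]], [[-375.6, -47.4, 10], [0, 0, -18.9]], [[-375.6, -47.4, 10], [0, 0, -18.9]], [[-375.6, -47.4, 10], [0, 0, -18.9]], [[-375.6, -47.4, 10], [0, 0, -18.9]], [[-375.6, -47.4, 10], [0, 0, -18.9]], [[-375.6, -47.4, 10], [0, 0, -18.9]], [[-375.6, -47.4, 10], [0, 0, -18.9]], [[-375.6, -47.4, 63], [0, 0, -18.9]], [[-375.6, -47.4, 113], [0, 0, -18.9]], [[-375.6, -47.4, 133], [0, 0, -18.9]], [[-375.6, -47.4, 133], [0, 0, -18.9]]], "grip": 93, "newtons": 15}}

```text
t: 1.3
tcp_pos: [0.5568, 0.2844, 0.0958]
tcp_rot: [-3.138, -0.006, 3.014]
contact_force: [-1.0, -0.3, -0.5]
finger_gap: 1.0
grip_force: 0.0
```

{"op": "carry_out", "data": {"deltas": [[[0, 0, 35], [0, 0, 0]], [[0, 0, 60], [0, 0, 0]], [[0, 0, 75], [0, 0, 0]], [[0, 0, 82], [0, 0, 0]], [[0, 0, 82], [0, 0, 0]], [[0, 0, 82], [0, 0, 0]]]}}

```text
t: 1.9
tcp_pos: [0.5595, 0.2857, 0.019]
tcp_rot: [3.141, 0.002, 3.015]
contact_force: [-0.4, 0.1, 1.2]
finger_gap: 0.998
grip_force: 0.0
```

Run:
```python
from h import *
p,d=snap('scene')
cv2.imwrite('pics/s1.png',cv2.resize(p[190:340,180:360],None,fx=4,fy=4,interpolation=cv2.INTER_CUBIC)[:,:,::-1])
o=ctrl.get_obs();print(o['tcp_pos'],o['tcp_rot'],o['contact_force'])
```

```text
[0.55950501 0.28572808 0.01902558] [3.14059163e+00 1.74461696e-03 3.01468280e+00] [ 0.30364139 -0.03291621  0.46209694]
```

View pics/s1.png

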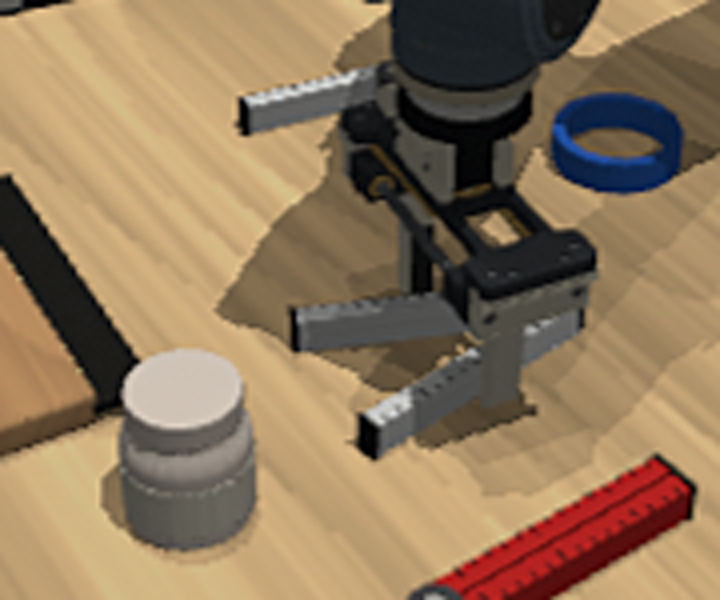

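The fingers straddle both leaves of the long rule, at crop points (410,260) and (500,360). Next I squeeze it shut.

{"op": "carry_out", "data": {"deltas": [[[0, 0, 1], [0, 0, 0]], [[0, 0, 1], [0, 0, 0]], [[0, 0, 1], [0, 0, 0]], [[0, 0, 1], [0, 0, 0]], [[0, 0, 1], [0, 0, 0]], [[0, 0, 1], [0, 0, 0]], [[0, 0, 1], [0, 0, 0]], [[0, 0, 1], [0, 0, 0]], [[0, 0, 1], [0, 0, 0]], [[0, 0, 1], [0, 0, 0]]], "grip": 24, "newtons": 20}}

```text
t: 2.95
tcp_pos: [0.5588, 0.2854, 0.0166]
tcp_rot: [-3.142, 0.0, 3.015]
contact_force: [-0.2, -0.2, 1.4]
finger_gap: 0.319
grip_force: 20.0
```

Run:
```python
from h import *
p,d=snap('top'); np.savez('top1.npz',p=p,d=d)
q,e=snap('scene'); np.savez('scene1.npz',p=q,d=e)
r=lambda a:cv2.resize(a,(400,400),interpolation=cv2.INTER_CUBIC)
cv2.imwrite('pics/s2.png',np.hstack([r(p[150:230,165:245]),r(q[230:310,240:320])])[:,:,::-1])
```

```text
(no output)
```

View pics/s2.png

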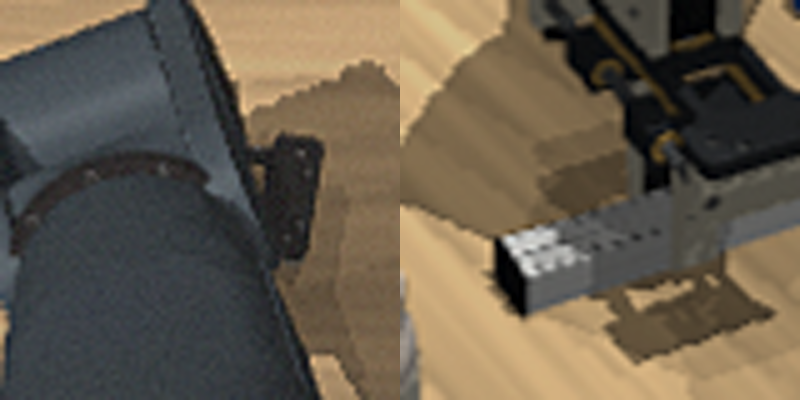

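Run:
```python
from h import *
f=lambda pts,s,o:(np.array(pts,float)+.5)/s-.5+np.array(o)
a=at_z('scene',f([(95,237),(126,261)],5,(240,230)),.024); print('tip now',a.round(4).tolist(),np.hypot(*(a[0]-a[1])[:2]))
b=at_z('scene',f([(358,408),(383,426)],4,(180,190)),.024); print('old moving tip',b.round(4).tolist(),'top said .650 .326')
R=np.array([np.cos(np.radians(-7.25)),np.sin(np.radians(-7.25))])
print('tip-tcp along bisector',(a.mean(0)[:2]-[.559,.2856])@R)
```

```text
tip now [[0.6397, 0.257, 0.024], [0.6363, 0.2792, 0.024]] 0.022455742682002258
old moving tip [[0.6457, 0.3128, 0.024], [0.6418, 0.3328, 0.024]] top said .650 .326
tip-tcp along bisector 0.08058376225564341
```

```bash
python3 go.py .559 .2857 .017 172.75 .4761 .0426 .1 197.1
```

```text
shift mm [  51.6 -251.6  -83. ] turn [  0.    0.  -24.4]
```

{"op": "carry_out", "data": {"deltas": [[[0, 0, 0], [0, 0, 0]], [[0, 0, 0], [0, 0, 0]], [[0, 0, 0], [0, 0, 0]], [[0, 0, -40], [0, 0, 0]], [[0, 0, -83], [0, 0, 0]], [[0, 0, -83], [0, 0, 0]]], "grip": 93}}

```text
t: 3.65
tcp_pos: [0.5613, 0.2865, 0.1051]
tcp_rot: [3.137, 0.007, 3.015]
contact_force: [0.8, -0.5, -0.0]
finger_gap: 0.787
grip_force: 0.0
```

{"op": "carry_out", "data": {"deltas": [[[52, -252, 0], [0, 0, -24.4]], [[52, -252, 0], [0, 0, -24.4]], [[52, -252, 0], [0, 0, -24.4]], [[52, -252, 0], [0, 0, -24.4]], [[52, -252, 0], [0, 0, -24.4]], [[52, -252, 0], [0, 0, -24.4]], [[52, -252, 0], [0, 0, -24.4]], [[52, -252, 20], [0, 0, -24.4]], [[52, -252, 20], [0, 0, -24.4]], [[52, -252, 20], [0, 0, -24.4]]], "grip": 93}}

```text
t: 4.65
tcp_pos: [0.4754, 0.043, 0.0796]
tcp_rot: [3.141, -0.001, -2.841]
contact_force: [-0.1, 0.3, -0.2]
finger_gap: 1.001
grip_force: 0.0
```

Run:
```python
from h import *
p,d=snap('top'); np.savez('top2.npz',p=p,d=d)
q,e=snap('scene')
r=lambda a:cv2.resize(a,(400,400),interpolation=cv2.INTER_CUBIC)
cv2.imwrite('pics/s3.png',np.hstack([r(p[150:230,165:245]),r(q[180:260,220:300])])[:,:,::-1])
o=ctrl.get_obs();print(o['tcp_pos'],o['tcp_rot'],o['finger_gap'])
```

```text
[0.47572791 0.04271132 0.08008747] [-3.14146941e+00  5.71697166e-04 -2.84165438e+00] 0.9976867078943757
```

View pics/s3.png

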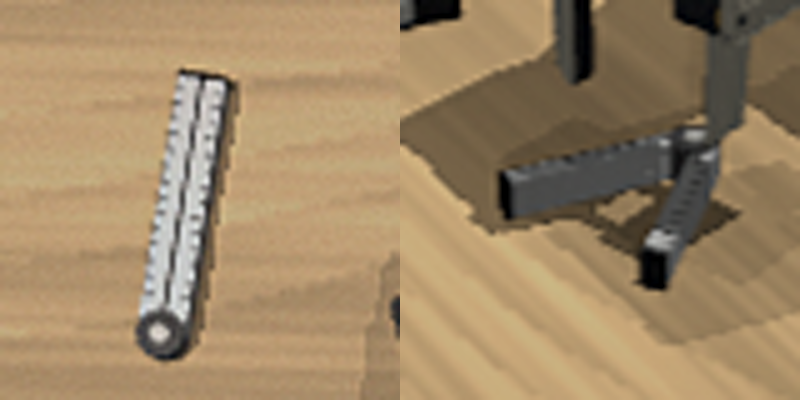

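Top crop: the long rule is shut, with its hub at crop (160,333) and its end at (207,75). The scene crop shows the open short rule below the fingers, still in place. I'll go down and squeeze it.

{"op": "carry_out", "data": {"deltas": [[[0, 0, 30], [0, 0, 0]], [[0, 0, 50], [0, 0, 0]], [[0, 0, 63], [0, 0, 0]], [[0, 0, 63], [0, 0, 0]], [[0, 0, 63], [0, 0, 0]]], "grip": 93}}

```text
t: 5.25
tcp_pos: [0.4757, 0.0421, 0.0172]
tcp_rot: [-3.141, 0.0, -2.842]
contact_force: [-0.6, -0.3, -0.5]
finger_gap: 1.003
grip_force: 0.0
```

{"op": "carry_out", "data": {"deltas": [[[0, 0, 0], [0, 0, 0]], [[0, 0, 0], [0, 0, 0]], [[0, 0, 0], [0, 0, 0]], [[0, 0, 0], [0, 0, 0]], [[0, 0, 0], [0, 0, 0]], [[0, 0, 0], [0, 0, 0]], [[0, 0, 0], [0, 0, 0]], [[0, 0, 0], [0, 0, 0]], [[0, 0, 0], [0, 0, 0]], [[0, 0, 0], [0, 0, 0]]], "grip": 24, "newtons": 20}}

```text
t: 6.25
tcp_pos: [0.4753, 0.042, 0.0167]
tcp_rot: [-3.142, 0.0, -2.843]
contact_force: [0.1, -1.2, 2.0]
finger_gap: 0.317
grip_force: 20.0
```

```bash
python3 - <<'E'
from h import *
f=lambda pts,s,o:(np.array(pts,float)+.5)/s-.5+np.array(o)
h=at_z('top',f([(160,333)],5,(165,150)),.026)[0,:2];t=at_z('top',f([(207,76)],5,(165,150)),.024)[0,:2]
v=t-h;L=np.hypot(*v);print('hub',h,'L',L,'dir',np.degrees(np.arctan2(v[1],v[0])),'mid',h+v/L*.075)
E
python3 go.py .4761 .0426 .017 197.1 .55 .05 .3 172.75
```

```text
hub [0.48283844 0.29562788] L 0.16340711294618676 dir -7.754777290754175 mid [0.55715254 0.28550786]
shift mm [ -72.8  -14.7 -283. ] turn [ 0.  -0.  24.4]
```

{"op": "carry_out", "data": {"deltas": [[[0, 0, 0], [0, 0, 0]], [[0, 0, 0], [0, 0, 0]], [[0, 0, 0], [0, 0, 0]], [[0, 0, -40], [0, 0, 0]], [[0, 0, -83], [0, 0, 0]], [[0, 0, -83], [0, 0, 0]]], "grip": 60}}

```text
t: 6.85
tcp_pos: [0.4776, 0.042, 0.1039]
tcp_rot: [-3.139, 0.007, -2.843]
contact_force: [0.6, 0.1, -0.8]
finger_gap: 0.644
grip_force: 0.0
```

```bash
python3 go.py .4761 .0426 .1 197.1 .5572 .2855 .08 172.25; python3 go.py .5572 .2855 .1 172.25 .5566 -.2683 .1 170.7
```

```text
shift mm [-148.9  208.3   20. ] turn [ 0.  -0.  24.9]
shift mm [ -74.1 -548.8   -0. ] turn [ 0.  -0.   1.6]
```

{"op": "carry_out", "data": {"deltas": [[[-149, 208, 0], [0, 0, 24.9]], [[-149, 208, 0], [0, 0, 24.9]], [[-149, 208, 0], [0, 0, 24.9]], [[-149, 208, 0], [0, 0, 24.9]], [[-149, 208, 0], [0, 0, 24.9]], [[-149, 208, 0], [0, 0, 24.9]], [[-149, 208, 0], [0, 0, 24.9]], [[-149, 208, 40], [0, 0, 24.9]], [[-149, 208, 60], [0, 0, 24.9]], [[-149, 208, 60], [0, 0, 24.9]]], "grip": 60}}

```text
t: 7.85
tcp_pos: [0.5543, 0.2828, 0.0365]
tcp_rot: [-3.138, -0.005, 3.005]
contact_force: [-0.8, -0.1, 0.1]
finger_gap: 0.643
grip_force: 0.0
```

Run:
```python
from h import *
o=ctrl.get_obs();print(o['tcp_pos'],o['tcp_rot'],o['finger_gap'])
```

```text
[0.55427727 0.28276761 0.03648426] [-3.13834773 -0.00520996  3.00523871] 0.6428643544454129
```

{"op": "carry_out", "data": {"deltas": [[[0, 0, 10], [0, 0, 0]], [[0, 0, 20], [0, 0, 0]], [[0, 0, 24], [0, 0, 0]], [[0, 0, 24], [0, 0, 0]], [[0, 0, 24], [0, 0, 0]]], "grip": 60}}

```text
t: 8.35
tcp_pos: [0.5566, 0.2847, 0.016]
tcp_rot: [3.141, 0.0, 3.006]
contact_force: [-0.2, 0.2, -0.1]
finger_gap: 0.643
grip_force: 0.0
```

{"op": "carry_out", "data": {"deltas": [[[0, 0, 0], [0, 0, 0]], [[0, 0, 0], [0, 0, 0]], [[0, 0, 0], [0, 0, 0]], [[0, 0, 0], [0, 0, 0]], [[0, 0, 0], [0, 0, 0]], [[0, 0, -20], [0, 0, 0]], [[0, 0, -55], [0, 0, 0]], [[0, 0, -84], [0, 0, 0]], [[0, 0, -84], [0, 0, 0]]], "grip": 20, "newtons": 40}}

```text
t: 9.25
tcp_pos: [0.5581, 0.2854, 0.1032]
tcp_rot: [3.139, 0.005, 3.006]
contact_force: [0.6, -0.3, -2.2]
finger_gap: 0.319
grip_force: 39.9
```

Run:
```python
from h import *
o=ctrl.get_obs();print(o['tcp_pos'],o['tcp_rot'],o['finger_gap'],o['contact_force'])
```

```text
[0.55809643 0.28541801 0.1032127 ] [3.13862087 0.00505032 3.00597953] 0.3188246739871114 [ 0.60443458 -0.28157507 -2.17797092]
```

{"op": "carry_out", "data": {"deltas": [[[-74, -549, 0], [0, 0, 1.6]], [[-74, -549, 0], [0, 0, 1.6]], [[-74, -549, 0], [0, 0, 1.6]], [[-74, -549, 0], [0, 0, 1.6]], [[-74, -549, 0], [0, 0, 1.6]], [[-74, -549, 0], [0, 0, 1.6]], [[-74, -549, 0], [0, 0, 1.6]], [[-74, -549, 0], [0, 0, 1.6]], [[-74, -549, 0], [0, 0, 1.6]], [[-74, -549, 0], [0, 0, 1.6]], [[-74, -549, 0], [0, 0, 1.6]], [[-74, -549, 0], [0, 0, 1.6]]]}}

```text
t: 10.45
tcp_pos: [0.5544, -0.2742, 0.0981]
tcp_rot: [-3.141, -0.0, 2.974]
contact_force: [-0.8, 0.5, -2.1]
finger_gap: 0.314
grip_force: 39.9
```

{"op": "carry_out", "data": {"deltas": [[[0, 0, 0], [0, 0, 0]], [[0, 0, 20], [0, 0, 0]], [[0, 0, 40], [0, 0, 0]], [[0, 0, 55], [0, 0, 0]], [[0, 0, 55], [0, 0, 0]], [[0, 0, 55], [0, 0, 0]]]}}

```text
t: 11.05
tcp_pos: [0.5556, -0.2686, 0.0447]
tcp_rot: [3.141, -0.0, 2.979]
contact_force: [-0.1, -0.6, -3.1]
finger_gap: 0.314
grip_force: 39.9
```

Run:
```python
from h import *
p,d=snap('top'); np.savez('top3.npz',p=p,d=d)
q,e=snap('scene')
r=lambda a:cv2.resize(a,(400,400),interpolation=cv2.INTER_CUBIC)
cv2.imwrite('pics/s4.png',np.hstack([r(p[180:260,235:315]),r(q[120:220,135:235])])[:,:,::-1])
o=ctrl.get_obs();print(o['tcp_pos'],o['tcp_rot'],o['finger_gap'],o['contact_force'])
```

```text
[ 0.55602234 -0.26923187  0.04552979] [-3.14115151e+00  1.25860001e-03  2.97836086e+00] 0.31784709747206896 [ 0.06979149  0.71326002 -2.51202675]
```

View pics/s4.png

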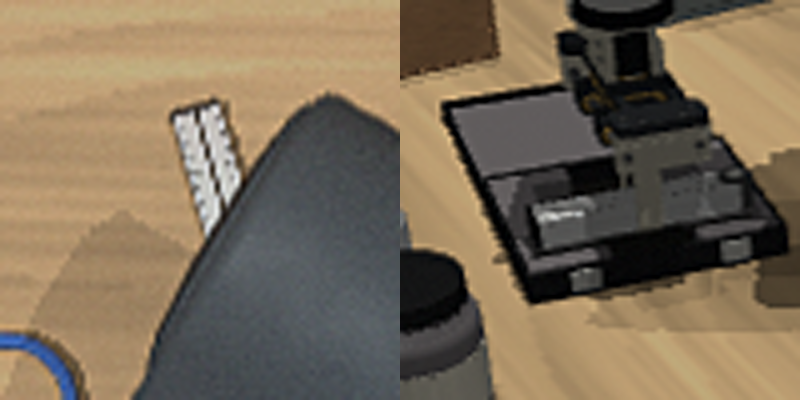

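The rule hangs over the long recess (scene crop, end at 540,225). The short rule's end is visible in the top crop at (198,108). Now I lower the long rule, watching the force.

{"op": "carry_out", "data": {"deltas": [[[0, 0, 6], [0, 0, 0]], [[0, 0, 12], [0, 0, 0]], [[0, 0, 16], [0, 0, 0]], [[0, 0, 19], [0, 0, 0]], [[0, 0, 22], [0, 0, 0]], [[0, 0, 22.5], [0, 0, 0]], [[0, 0, 22.5], [0, 0, 0]]]}}

```text
t: 11.85
tcp_pos: [0.5555, -0.2693, 0.0221]
tcp_rot: [-3.142, -0.0, 2.978]
contact_force: [-0.2, -0.3, -2.4]
finger_gap: 0.313
grip_force: 39.9
```

{"op": "carry_out", "data": {"deltas": [[[0, 0, 0.5], [0, 0, 0]], [[0, 0, 0.5], [0, 0, 0]], [[0, 0, 0.5], [0, 0, 0]], [[0, 0, 0.5], [0, 0, 0]], [[0, 0, 0.5], [0, 0, 0]], [[0, 0, -20], [0, 0, 0]], [[0, 0, -50], [0, 0, 0]], [[0, 0, -78], [0, 0, 0]], [[0, 0, -78], [0, 0, 0]]], "grip": 42, "newtons": 20}}

```text
t: 12.75
tcp_pos: [0.5572, -0.2703, 0.1039]
tcp_rot: [-3.139, 0.006, 2.978]
contact_force: [1.0, 0.4, -0.6]
finger_gap: 0.451
grip_force: 0.0
```

```bash
python3 go.py .5566 -.2683 .1 170.7 .45 .18 .1 197.1
```

```text
shift mm [177.6 425.2   0. ] turn [ -0.    0.  -26.4]
```

```bash
python3 go.py .5566 -.2683 .1 170.7 .45 .27 .16 197.1
```

```text
shift mm [192.2 514.  -60. ] turn [ -0.    0.  -26.4]
```

{"op": "carry_out", "data": {"deltas": [[[192, 514, -60], [0, 0, -26.4]], [[192, 514, -60], [0, 0, -26.4]], [[192, 514, -60], [0, 0, -26.4]], [[192, 514, -60], [0, 0, -26.4]], [[192, 514, -60], [0, 0, -26.4]], [[192, 514, -60], [0, 0, -26.4]], [[192, 514, -60], [0, 0, -26.4]], [[192, 514, -60], [0, 0, -26.4]], [[192, 514, -60], [0, 0, -26.4]], [[192, 514, -60], [0, 0, -26.4]], [[192, 514, -60], [0, 0, -26.4]], [[192, 514, -60], [0, 0, -26.4]]], "grip": 60}}

```text
t: 13.95
tcp_pos: [0.4485, 0.2735, 0.1602]
tcp_rot: [3.141, 0.001, -2.84]
contact_force: [-0.2, -1.0, -0.6]
finger_gap: 0.643
grip_force: 0.0
```

Run:
```python
from h import *
p,d=snap('top'); np.savez('top4.npz',p=p,d=d)
r=lambda a:cv2.resize(a,(400,400),interpolation=cv2.INTER_CUBIC)
cv2.imwrite('pics/s5.png',np.hstack([r(p[180:260,235:315]),r(p[155:255,350:450])])[:,:,::-1])
X=xyzmap('top',d)
for n,z in(('long',.024),):
    for q in((.5566,-.2683),):
        k=np.hypot(X[...,0]-q[0],X[...,1]-q[1])<.012;print('z at long mid',np.percentile(X[k][:,2],[10,50,90]))
o=ctrl.get_obs();print(o['tcp_pos'],o['finger_gap'])
```

```text
z at long mid [0.02423516 0.02860933 0.03363412]
[0.44880327 0.27142569 0.15972897] 0.6423846677383096
```

View pics/s5.png

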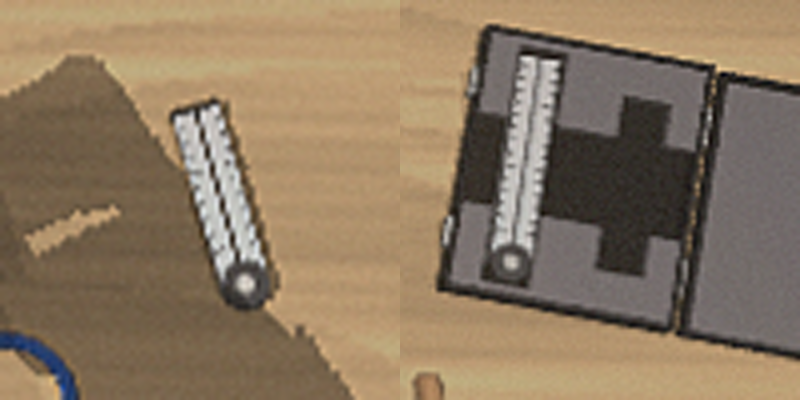

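The long rule lies in its recess (hub at crop 510,262). The short rule is shut, with its hub at (245,285) and its end at (198,106).

Run:
```python
from h import *
f=lambda pts,s,o:(np.array(pts,float)+.5)/s-.5+np.array(o)
h=at_z('top',f([(245,285)],5,(235,180)),.026)[0,:2];t=at_z('top',f([(198,107)],5,(235,180)),.024)[0,:2]
v=t-h;L=np.hypot(*v);a=np.degrees(np.arctan2(v[1],v[0]));m=h+v/L*.05;print('hub',h,'L',L,'dir',a,'mid',m)
import os
os.system(f"python3 go.py .45 .27 .16 197.1 {m[0]} {m[1]} .08 {180+a}; python3 go.py {m[0]} {m[1]} .1 {180+a} .5431 -.3513 .1 170.7")
```

```text
shift mm [  44.3 -225.2   80. ] turn [-0.  -0.   1.3]
shift mm [  40.5 -397.    -0. ] turn [ 0.  -0.  25.1]
hub [0.42574748 0.0280946 ] L 0.11395851303463861 dir 15.810820132162169 mid [0.47385581 0.04171769]
```

{"op": "carry_out", "data": {"deltas": [[[44.3, -225.2, 40], [0, 0, 1.3]], [[44.3, -225.2, 40], [0, 0, 1.3]], [[44.3, -225.2, 40], [0, 0, 1.3]], [[44.3, -225.2, 40], [0, 0, 1.3]], [[44.3, -225.2, 40], [0, 0, 1.3]], [[44.3, -225.2, 40], [0, 0, 1.3]], [[44.3, -225.2, 60], [0, 0, 1.3]], [[44.3, -225.2, 90], [0, 0, 1.3]], [[44.3, -225.2, 110], [0, 0, 1.3]], [[44.3, -225.2, 110], [0, 0, 1.3]]], "grip": 60}}

```text
t: 15.0
tcp_pos: [0.4715, 0.0406, 0.048]
tcp_rot: [3.14, -0.005, -2.868]
contact_force: [0.2, 0.1, 0.8]
finger_gap: 0.645
grip_force: 0.0
```

{"op": "carry_out", "data": {"deltas": [[[0, 0, 10], [0, 0, 0]], [[0, 0, 25], [0, 0, 0]], [[0, 0, 34], [0, 0, 0]], [[0, 0, 34], [0, 0, 0]], [[0, 0, 34], [0, 0, 0]]], "grip": 60}}

```text
t: 15.5
tcp_pos: [0.4736, 0.0408, 0.0166]
tcp_rot: [-3.141, 0.0, -2.867]
contact_force: [-0.4, -0.2, -0.5]
finger_gap: 0.645
grip_force: 0.0
```

{"op": "carry_out", "data": {"deltas": [[[0, 0, 0], [0, 0, 0]], [[0, 0, 0], [0, 0, 0]], [[0, 0, 0], [0, 0, 0]], [[0, 0, 0], [0, 0, 0]], [[0, 0, 0], [0, 0, 0]], [[0, 0, -20], [0, 0, 0]], [[0, 0, -55], [0, 0, 0]], [[0, 0, -84], [0, 0, 0]], [[0, 0, -84], [0, 0, 0]]], "grip": 20, "newtons": 40}}

```text
t: 16.4
tcp_pos: [0.475, 0.0408, 0.103]
tcp_rot: [-3.14, 0.005, -2.867]
contact_force: [0.2, -0.4, -1.7]
finger_gap: 0.315
grip_force: 39.9
```

{"op": "carry_out", "data": {"deltas": [[[40.5, -397, 0], [0, 0, 25.1]], [[40.5, -397, 0], [0, 0, 25.1]], [[40.5, -397, 0], [0, 0, 25.1]], [[40.5, -397, 0], [0, 0, 25.1]], [[40.5, -397, 0], [0, 0, 25.1]], [[40.5, -397, 0], [0, 0, 25.1]], [[40.5, -397, 0], [0, 0, 25.1]], [[40.5, -397, 0], [0, 0, 25.1]], [[40.5, -397, 0], [0, 0, 25.1]], [[40.5, -397, 0], [0, 0, 25.1]], [[40.5, -397, 0], [0, 0, 25.1]]]}}

```text
t: 17.5
tcp_pos: [0.5414, -0.3511, 0.0989]
tcp_rot: [3.14, -0.002, 2.979]
contact_force: [-0.8, 0.5, -0.8]
finger_gap: 0.316
grip_force: 39.9
```

{"op": "carry_out", "data": {"deltas": [[[0, 0, 0], [0, 0, 0]], [[0, 0, 20], [0, 0, 0]], [[0, 0, 40], [0, 0, 0]], [[0, 0, 55], [0, 0, 0]], [[0, 0, 55], [0, 0, 0]], [[0, 0, 55], [0, 0, 0]], [[0, 0, 55], [0, 0, 0]]]}}

```text
t: 18.2
tcp_pos: [0.5425, -0.3525, 0.0462]
tcp_rot: [-3.141, 0.001, 2.978]
contact_force: [-0.1, -0.3, -0.6]
finger_gap: 0.312
grip_force: 39.9
```

{"op": "carry_out", "data": {"deltas": [[[0, 0, 6], [0, 0, 0]], [[0, 0, 12], [0, 0, 0]], [[0, 0, 16], [0, 0, 0]], [[0, 0, 19], [0, 0, 0]], [[0, 0, 22], [0, 0, 0]], [[0, 0, 22.5], [0, 0, 0]], [[0, 0, 22.5], [0, 0, 0]]]}}

```text
t: 18.9
tcp_pos: [0.542, -0.3523, 0.0226]
tcp_rot: [3.142, -0.0, 2.978]
contact_force: [-0.7, 1.7, -2.2]
finger_gap: 0.317
grip_force: 39.9
```

{"op": "carry_out", "data": {"deltas": [[[0, 0, 0.5], [0, 0, 0]], [[0, 0, 0.5], [0, 0, 0]], [[0, 0, 0.5], [0, 0, 0]], [[0, 0, 0.5], [0, 0, 0]], [[0, 0, 0.5], [0, 0, 0]], [[0, 0, -20], [0, 0, 0]], [[0, 0, -50], [0, 0, 0]], [[0, 0, -78], [0, 0, 0]], [[0, 0, -78], [0, 0, 0]]], "grip": 42, "newtons": 20}}

```text
t: 19.8
tcp_pos: [0.5435, -0.3535, 0.1046]
tcp_rot: [-3.139, 0.005, 2.978]
contact_force: [0.6, -0.4, -0.1]
finger_gap: 0.455
grip_force: 0.0
```

{"op": "carry_out", "data": {"deltas": [[[150, 350, -60], [0, 0, 0]], [[150, 350, -60], [0, 0, 0]], [[150, 350, -60], [0, 0, 0]], [[150, 350, -60], [0, 0, 0]], [[150, 350, -60], [0, 0, 0]], [[150, 350, -60], [0, 0, 0]], [[150, 350, -60], [0, 0, 0]], [[150, 350, -60], [0, 0, 0]], [[150, 350, -60], [0, 0, 0]], [[150, 350, -60], [0, 0, 0]]]}}

```text
t: 20.8
tcp_pos: [0.4509, 0.0177, 0.1604]
tcp_rot: [-3.141, 0.0, 2.98]
contact_force: [-0.3, -0.5, -0.8]
finger_gap: 0.451
grip_force: 0.0
```

Run:
```python
from h import *
p,d=snap('top')
q,e=snap('scene')
r=lambda a:cv2.resize(a,(400,400),interpolation=cv2.INTER_CUBIC)
cv2.imwrite('pics/s6.png',np.hstack([r(p[155:255,350:450]),r(q[110:210,135:235])])[:,:,::-1])
X=xyzmap('top',d); a=np.radians(-9.3);u=np.array([np.cos(a),np.sin(a)])
for n,c,L in(('long',(.5566,-.2683),.07),('short',(.5431,-.3513),.045)):
    for s in(-L,0,L):
        m=np.array(c)+u*s;k=np.hypot(X[...,0]-m[0],X[...,1]-m[1])<.011;print(n,s,np.median(X[k][:,2]).round(4))
```

```text
long -0.07 0.0317
long 0 0.0284
long 0.07 0.0291
short -0.045 0.0322
short 0 0.0285
short 0.045 0.0296
```

View pics/s6.png

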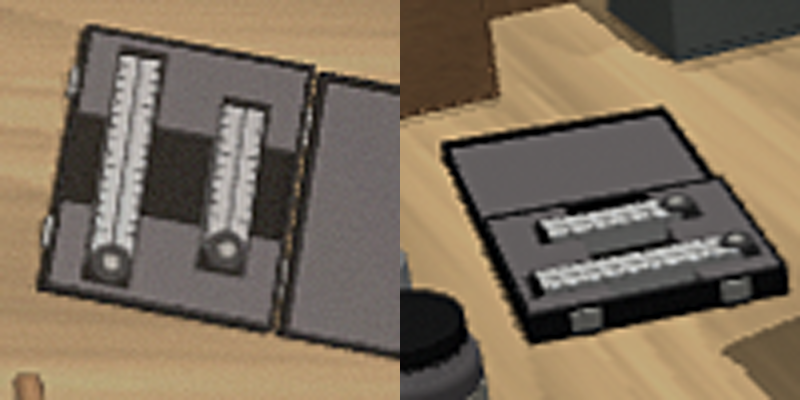

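Both rules are shut and flat in their own recesses: the long one on the left (hub 110,262), the short one on the right (hub 225,250). Tops measure about 29–32 mm, against 30–32 expected.

```bash
python3 -c "
from plant import sign_off
print(sign_off())"
```

```text
the job is handed in; nothing more can be done
None
```

Both rules are folded shut and lie flat in their own recesses, the other things on the bench were left alone, and the job was handed in at about 21 s of the 59 s limit.

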